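Sort the keys and locks on the locksmith's bench

ROBOT

A 7-joint arm with a two-finger parallel gripper is mounted at the origin on the work surface. World frame = base frame: x ahead of the robot, y to its left, z up, the work surface at z = 0. Lengths are in m, angles in rad, forces in N, time in s.
With the tool pointing down it reaches from about 0.425 to 0.925 m from the base axis. Payload 6.8 kg.
Tool frame: the origin (TCP) lies at the very end of the fingers, on their centre line; the grasp point (between the pads) lies 19 mm behind it; z points along the fingers, y is the line along which they close (so a half turn about z gives the same grasp; the last joint's range is limited). The gripper opens to 85 mm and grips with 20 to 120 N. Pads are 22 mm wide; open, the fingers measure 114 mm over their backs; the gripper's body (76 mm by 85 mm) begins 54 mm behind the grasp point. The pads swing forward as they close: fully open they stand 13 mm farther back than shut.
Start: joints at [-1.389, 0.477, 0.022, 1.555, -0.011, 1.109, -0.083], TCP at [0.193, 0.647, 0.231] pointing down, gripper open.
Joint ranges: [-2.96, 2.96], [-0.34, 2.1], [-1.41, 1.46], [0.24, 2.44], [-1.37, 4.51], [0.17, 1.92], [-2.96, 2.96]. Speed limits (rad/s): [2.39, 2.39, 3.14, 3.14, 3.14, 3.14, 3.14].

INTERFACE

Orientations are given as a unit quaternion [x, y, z, w].
In Python, from bench import * gives the robot as it stands.
- The arm moves only by the tool carry_out, never from a script. Its arguments are lists of equal length, an entry for each row: "offset": the shift along the tool's x, y, z scaled (see below), a list of three; "twist": the turn, a rotation vector about the tool's x, y, z scaled (see below), a list of three; "gripper": the gripper command: -1 is fully open, 1 is shut, values between are in proportion. A call has exactly 5 rows; each row is the pose to reach, as a shift and turn from the pose commanded when the call began, along the tool's axes at that moment; what a row does not reach only later rows make up. The controller multiplies each number of a shift by 400 mm and each number of a turn by pi/2 rad. A row lasts 1/8 s, in which the tool goes at most 62.5 mm and 10.7 degrees, less where a joint would pass 70% of its speed; a pose out of reach is approached as far as the arm can. A call with a number of a shift or a turn outside -1 to 1 is refused whole. A call with a gripper value outside its range is refused whole. The fingers move at their own pace and stop on an object; the grip force is fixed at half the most. Time passes only in rows, so rows that repeat a pose let the fingers close, or fill a call up. It gives the time, the measured TCP pose, the force, the opening and the grip force at its end, in the units of the state.
- state(): the state, without advancing time (a new reading comes with each control period).
- grab_frame(name): name is "side" or "top"; returns the picture (384x512x3 uint8, red, green, blue); there is no depth.
- camera_info(name): a dict with "mtx" (3x3 intrinsics, pixels), "k1" (the pictures are not rectified: a ray, as slopes to the right and down, at radius r is drawn at 1 + k1 r^2 times it, then the intrinsics apply), "cam_to_world" (4x4, takes a point from camera to world coordinates). Camera axes: x right, y down, z forward; pixel columns grow to the right and rows downward; lengths in m; the calibration is good to about 2 mm. A picture is of the moment at which its call begins. camera_info takes no time and is no camera call.
- job_done(): hands the job in; it is judged then, once.
Trained networks look in the newest picture that a camera, given by its name, has taken for a name from the list of things; names that differ only in an ending like _2 or _b are one class to them, and where a whole thing is asked for, a point or a joint stands for the part that bears it (a point fixed in the world has none). Each returns a list of dicts, best first, with "p" (0 to 1); they miss things now and then, are a little off and sometimes report something else, mostly with a low value. They report only what shows in the picture. A call takes as long as a camera call. They do not tell look-alikes from the thing itself.
- recognise(target, camera): "rect" ([left, top, right, bottom] in pixels, round what is visible of it).
- regions_of(target, camera): "region" (384x512 bool, what is visible of it) and "rect" ([left, top, right, bottom] in pixels, round what is visible of it).
The state is a dict: "time_s": time; "joints": joint angles; "joint_vel": joint speeds; "tau": joint torques, N m; "ee_pos": TCP position; "orientation": TCP orientation; "contact_force": force on the tool from outside, world axes, zero at the start; "wrist_torque": the same for the moment, N m; "finger_gap": opening from 0.0 (shut) to 1.0 (fully open); "gripper_force": force on a finger pad.
Only numpy, scipy, OpenCV 4.12 (cv2) and the standard library are available. Lean on these libraries where they do the work, as an engineer would, in place of code of your own. Each camera call takes 0.05 s, during which the arm holds its last target. There are 200 camera calls.

TASK

Sort the mixed handful on the bench: both keys into the long steel tray, both lock cylinders into the round dish, and the padlock into the square wooden tray. Set each thing down on the tray's floor rather than dropping it from high up; at the end the keys and the padlock lie flat and the cylinders stand upright, nothing on top of anything else. Leave the oil bottle and the sharpening stone where they are.

Things in the scene. Friction and masses are not known exactly. Their poses are not given: they have to be found in the camera images.
- round_key_mid (a point): Loose steel gate key lying flat, 60 g, 90 mm long, 10 mm thick. The point is half-way along, on the straight shank, half-way up (5 mm above what it lies on). Own x runs along the shank from bow to bit, z is up. The round bow, 26 mm across with a dark hole, fills x = -45 to -19 mm; the plain shank, 10 mm wide, is free to grip from x = -19 to +27 mm; the bit, on the +y side, reaches x = 41 mm, y = 20 mm; the tip is at x = 45 mm.
- square_key_mid (a point): Loose steel gate key lying flat, 60 g, 90 mm long, 10 mm thick. The point is half-way along, on the straight shank, half-way up (5 mm above what it lies on). Own x runs along the shank from bow to bit, z is up. The rectangular bow, 34 mm wide across y with a dark slot, fills x = -45 to -19 mm; the plain shank, 10 mm wide, is free to grip from x = -19 to +27 mm; the bit, on the +y side, reaches x = 41 mm, y = 20 mm; the tip is at x = 45 mm.
- short_cylinder_mid (a point): Loose round brass lock cylinder standing upright, keyway up, 32 mm in diameter, 28 mm tall, 160 g (the shorter of the two). The point is on its axis, half-way up; z is up along the axis.
- tall_cylinder_mid (a point): Loose round brass lock cylinder standing upright, keyway up, 32 mm in diameter, 40 mm tall, 230 g (the taller of the two). The point is on its axis, half-way up; z is up along the axis.
- padlock_mid (a point): Loose padlock lying flat, 220 g: brass body 40 x 40 mm and 22 mm thick, with a steel shackle. The point is the centre of the brass body, half-way up. The shackle sticks out to own +x and ends 51 mm from the point; x from -20 to +20 mm is body, with flat sides at y = -20 and +20 mm, good to grip; z is up.
- long_tray: The long, narrow tray of dark sheet steel, fixed to the bench, for keys. Origin: centre of its underside. Outside 128 mm along own x, 188 mm along own y (its long way), 24 mm high; walls and floor 4 mm thick, so the floor is 4 mm above the bench.
- square_tray: The square tray of dark wood, fixed to the bench, for padlocks. Origin: centre of its underside. Outside 140 x 140 mm, 26 mm high; walls and floor 6 mm thick, so the floor is 6 mm above the bench.
- round_dish: The round aluminium dish, fixed to the bench, for lock cylinders. Origin: centre of its underside. Outside 140 mm across the rim, 22 mm high; wall and floor 4 mm thick, so the floor is 4 mm above the bench and some 128 mm across.
- oil_bottle_mid (a point): Bystander: small upright white oil bottle with a black cap, 32 mm in diameter, 75 mm tall, loose. The point is its centre, half-way up; z is up.
- stone_mid (a point): Bystander: loose red-brown sharpening stone on a grey base, 80 mm along own x, 28 mm wide, 22 mm high. The point is its centre; z is up.
There are look-alikes about, which are no part of the job. Leave any purple or turquoise look-alike of the part that bears round_key_mid alone.

How it is judged:
At the end, for the whole second after the job is handed in: Both keys on the long tray's floor, both cylinders upright on the round dish's floor (axes within 60 mm of its centre), the padlock on the square tray's floor; each level within 0.12 rad, its middle inside the walls and at most 4 mm above its resting height; all under 20 mm/s (x of round_key_mid in the frame of long_tray between -0.06 and 0.06 m and y of round_key_mid in the frame of long_tray between -0.09 and 0.09 m and z of each of round_key_mid, square_key_mid in the frame of long_tray below 0.013 m and (angle between round_key_mid's own z axis and vertical below 0.12 rad or angle between round_key_mid's own z axis and vertical above 3.02 rad) and x of square_key_mid in the frame of long_tray between -0.06 and 0.06 m and y of square_key_mid in the frame of long_tray between -0.09 and 0.09 m and (angle between square_key_mid's own z axis and vertical below 0.12 rad or angle between square_key_mid's own z axis and vertical above 3.02 rad) and horizontal distance between each of short_cylinder_mid, tall_cylinder_mid and round_dish below 0.06 m and z of short_cylinder_mid in the frame of round_dish below 0.022 m and angle between each of short_cylinder_mid, tall_cylinder_mid's own z axis and vertical below 0.12 rad and z of tall_cylinder_mid in the frame of round_dish below 0.028 m and x of padlock_mid in the frame of square_tray between -0.064 and 0.064 m and y of padlock_mid in the frame of square_tray between -0.064 and 0.064 m and z of padlock_mid in the frame of square_tray below 0.021 m and (angle between padlock_mid's own z axis and vertical below 0.12 rad or angle between padlock_mid's own z axis and vertical above 3.02 rad) and linear speed of each of round_key, square_key, short_cylinder, tall_cylinder, padlock below 0.02 m/s); the robot touches nothing.
It fails at once if a key, cylinder or padlock is let go with its middle more than 100 mm above the bench ((height (world z) of round_key_mid above 0.1 m and contact force between the fingers and round_key below 0.05 N) or (height (world z) of square_key_mid above 0.1 m and contact force between the fingers and square_key below 0.05 N) or (height (world z) of short_cylinder_mid above 0.1 m and contact force between the fingers and short_cylinder below 0.05 N) or (height (world z) of tall_cylinder_mid above 0.1 m and contact force between the fingers and tall_cylinder below 0.05 N) or (height (world z) of padlock_mid above 0.1 m and contact force between the fingers and padlock below 0.05 N)).
It fails at once if the oil bottle is pushed more than 25 mm from its place or knocked over (distance of oil_bottle_mid from where it was at the start of the episode above 0.025 m or angle between oil_bottle_mid's own z axis and vertical above 0.6 rad).
It fails at once if the sharpening stone is pushed more than 25 mm from its place or knocked over (distance of stone_mid from where it was at the start of the episode above 0.025 m or angle between stone_mid's own z axis and vertical above 0.6 rad).
It also fails if it takes over 120 s, if anything falls off the work surface, if the arm or the gripper's body presses on something with over 40 N, if the wrist force passes 120 N, or if a joint passes its speed limit or range.

## Working session

There is one attempt and no reset: what is moved stays moved. The work goes in short steps, Python scripts to look and compute and a tool call to move; the robot and the scene stay as the last step left them, time stands still between calls to the robot, and variables do not carry over. Pictures are saved under pics/ and viewed, at most 14 in all, crops included, and the job is handed in when it is done.

Besides the shell and the picture viewer there is one more tool, called by a JSON object that holds its "fn" and its "kwargs", one argument or row to a line. carry_out: Moves the arm, as the interface text tells. Its arguments: {"type":"object","properties":{"offset":{"type":"array","items":{"type":"array","items":{"type":"number"}}},"twist":{"type":"array","items":{"type":"array","items":{"type":"number"}}},"gripper":{"type":"array","items":{"type":"number"}}},"required":["offset","twist","gripper"]}

```bash
mkdir -p pics
python3 - <<'E'
from bench import *
import cv2
for n in("top","side"):
    f=grab_frame(n); cv2.imwrite(f"pics/{n}0.png",cv2.resize(f[:,:,::-1],(800,600),interpolation=cv2.INTER_CUBIC))
    c=camera_info(n);print(n,c)
s=state();print(s)
E
```

```text
top {'mtx': array([[429.82947662,   0.        , 253.72457337],
       [  0.        , 429.82947662, 195.23233375],
       [  0.        ,   0.        ,   1.        ]]), 'k1': -0.15274040529388536, 'cam_to_world': array([[-0.01930871, -0.99049637,  0.13617675,  0.32121317],
       [-0.9995253 ,  0.02239369,  0.02115875, -0.01734155],
       [-0.02400716, -0.13570356, -0.99045858,  1.0816067 ],
       [ 0.        ,  0.        ,  0.        ,  1.        ]])}
side {'mtx': array([[434.94349153,   0.        , 255.67250856],
       [  0.        , 434.94349153, 189.94007485],
       [  0.        ,   0.        ,   1.        ]]), 'k1': -0.1500461440531869, 'cam_to_world': array([[ 0.97594924, -0.13038559,  0.17470744,  0.24333255],
       [-0.2178825 , -0.55733581,  0.80118912, -0.87552588],
       [-0.0070928 , -0.8199856 , -0.5723402 ,  0.71565171],
       [ 0.        ,  0.        ,  0.        ,  1.        ]])}
{'time_s': 0.1, 'joints': array([-1.38911922,  0.47778442,  0.02233826,  1.55634636, -0.0114912 ,
        1.10928744, -0.08311176]), 'joint_vel': array([-0.0004671 , -0.00060228, -0.00259466, -0.00266923,  0.00045847,
       -0.00241237, -0.00063946]), 'tau': array([ 4.35633003e-03, -5.97751057e+01,  1.61392886e+00, -2.81950736e+01,
        1.28749071e-02,  4.97240777e-03, -1.30745335e-05]), 'ee_pos': array([0.19273204, 0.6463452 , 0.23038056]), 'orientation': array([ 1.44374106e-01,  9.89522813e-01, -8.46759808e-04, -5.71404712e-05]), 'contact_force': array([-0.38067507,  1.1590086 , -0.58005071]), 'wrist_torque': array([-0.03980162,  0.02651006,  0.0394259 ]), 'gripper_force': 0.0, 'finger_gap': 0.9981968244007385}
```

View pics/top0.png

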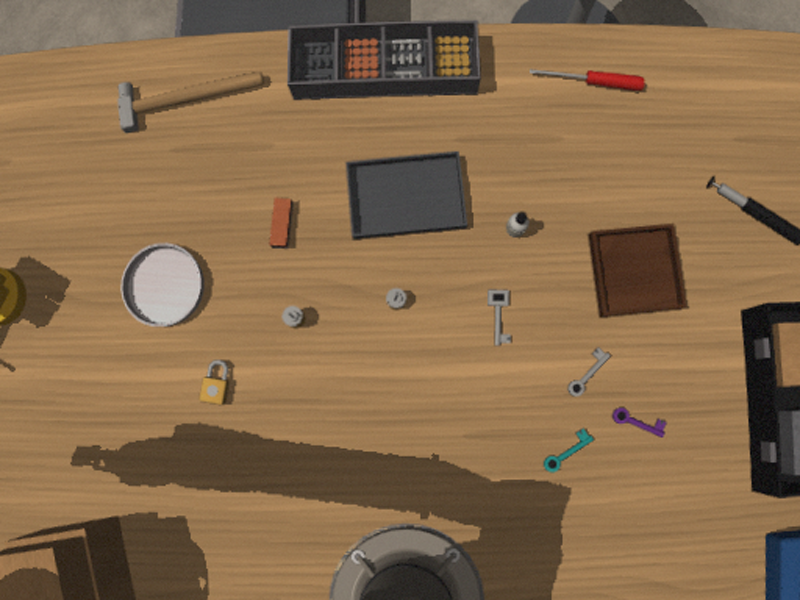

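View pics/side0.png

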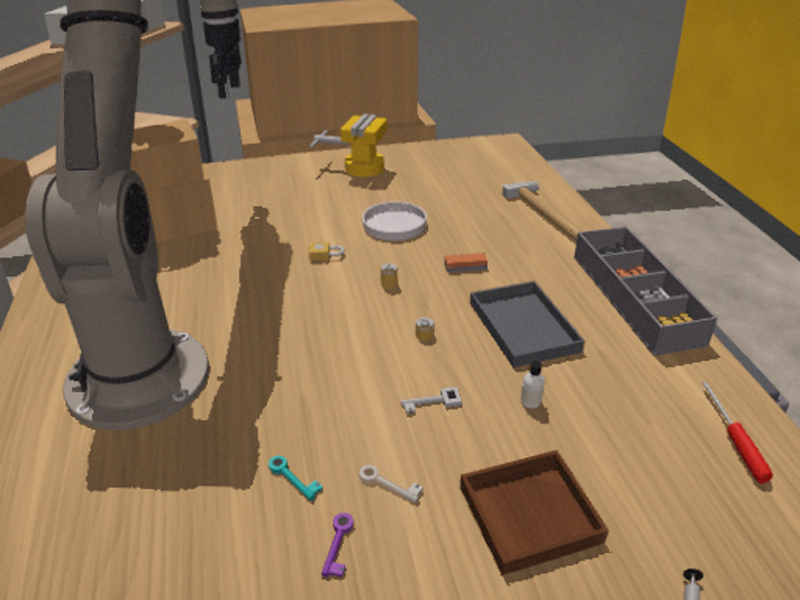

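Top view (800×600 px): square key (500,317), padlock (215,383), cylinders (293,316) and (397,298), dish (162,285), steel tray (408,195), wooden tray (637,270), bottle (518,223) and stone (281,222). There are three round-key candidates: grey (590,372), purple (640,423) and turquoise (568,450). The grey one at (590,372) fits, because it is steel with a round bow. I'll confirm that in a crop and fit the poses.

```bash
cat > fit.py <<'E'
from bench import *
import cv2, numpy as np
from scipy.optimize import minimize
S=4
def circ(r,x=0,y=0): t=np.linspace(0,2*np.pi,32,endpoint=False); return np.c_[x+r*np.cos(t),y+r*np.sin(t)]
def box(a,b,c,d): return np.array([[a,c],[b,c],[b,d],[a,d]],float)
shank=[(box(-20,45,-5,5),0,10),(box(27,41,0,20),0,10)]
M=dict(round_key_mid=[(circ(13,-32),0,10)]+shank, square_key_mid=[(box(-45,-19,-17,17),0,10)]+shank,
 short_cylinder_mid=[(circ(16),0,28)], tall_cylinder_mid=[(circ(16),0,40)],
 padlock_mid=[(box(-20,20,-20,20),0,22),(box(20,51,-14,14),6,16)],
 long_tray=[(box(-64,64,-94,94),0,24)], square_tray=[(box(-70,70,-70,70),0,26)], round_dish=[(circ(70),0,22)],
 oil_bottle_mid=[(circ(16),0,50),(circ(9),50,75)], stone_mid=[(box(-40,40,-14,14),0,22)])
def proj(P,ci):
    T=np.linalg.inv(ci["cam_to_world"]); q=P@T[:3,:3].T+T[:3,3]; s=q[:,:2]/q[:,2:]
    s=s*(1+ci["k1"]*(s**2).sum(1,keepdims=True)); K=ci["mtx"]; return s*[K[0,0],K[1,1]]+K[:2,2]
def unproj(uv,ci,z):
    K=ci["mtx"]; d=(np.array(uv,float)-K[:2,2])/[K[0,0],K[1,1]]; s=d.copy()
    for _ in range(20): s=d/(1+ci["k1"]*(s@s))
    C=ci["cam_to_world"]; r=C[:3,:3]@[s[0],s[1],1]; return C[:3,3]+r*(z-C[2,3])/r[2]
def sil(name,p,ci,rc,z0=0):
    m=np.zeros(((rc[3]-rc[1])*S,(rc[2]-rc[0])*S),np.uint8); c,s=np.cos(p[2]),np.sin(p[2])
    for poly,a,b in M[name]:
        xy=poly/1000@np.array([[c,s],[-s,c]])+p[:2]
        P=np.vstack([np.c_[xy,np.full(len(xy),z0+h/1000)] for h in(a,b)])
        uv=((proj(P,ci)+.5-np.array(rc[:2]))*S*16).astype(np.int32)
        cv2.fillConvexPoly(m,cv2.convexHull(uv),1,shift=4)
    return m>0
def fit(name,masks,p0s,z0=0):
    data=[]
    for cam,m in masks.items():
        ys,xs=np.nonzero(m); rc=[max(0,xs.min()-12),max(0,ys.min()-12),min(512,xs.max()+12),min(384,ys.max()+12)]
        k=cv2.resize(m[rc[1]:rc[3],rc[0]:rc[2]].astype(np.float32),None,fx=S,fy=S,interpolation=cv2.INTER_LINEAR)>.5
        data.append((camera_info(cam),rc,k))
    def cost(p):
        return sum(1-(a&k).sum()/max(1,(a|k).sum()) for ci,rc,k in data for a in[sil(name,p,ci,rc,z0)])/len(data)
    best=None
    for p0 in p0s:
        r=minimize(cost,p0,method="Nelder-Mead",options=dict(initial_simplex=np.array(p0)+np.array([[0,0,0],[.01,0,0],[0,.01,0],[0,0,.3]]),xatol=2e-4,fatol=1e-4))
        if best is None or r.fun<best.fun: best=r
    return best.x,best.fun
def locate(name,cams=("top","side"),guess=None,yaws=None,z0=0):
    masks={}
    for cam in cams:
        ci=camera_info(cam); R=regions_of(name,cam)
        if guess is not None: R=[r for r in R if np.linalg.norm(unproj([np.mean(np.nonzero(r["region"])[1]),np.mean(np.nonzero(r["region"])[0])],ci,z0+.01)[:2]-guess)<.04]
        if R: masks[cam]=R[0]["region"]
    if not masks: return None
    c0=next(iter(masks)); ys,xs=np.nonzero(masks[c0]); g=unproj([xs.mean(),ys.mean()],camera_info(c0),z0+.01)[:2]
    if yaws is None: yaws=np.arange(-3,3.2,.7)
    res={c:fit(name,{c:m},[[*g,y] for y in yaws],z0) for c,m in masks.items()}
    x,f=fit(name,masks,[[*g,y] for y in yaws],z0); return x,f,res
E
python3 - <<'E'
from fit import *
import json
np.set_printoptions(precision=4,suppress=True)
top=grab_frame("top");grab_frame("side")
ci=camera_info("top")
G={k:unproj(np.array(v)*.64,ci,.01)[:2] for k,v in dict(round_key_mid=(590,372),square_key_mid=(500,317),padlock_mid=(215,383)).items()}
G["short_cylinder_mid"]=unproj(np.array((397,298))*.64,ci,.02)[:2]
G["tall_cylinder_mid"]=unproj(np.array((293,316))*.64,ci,.02)[:2]
G.update({k:unproj(np.array(v)*.64,ci,.01)[:2] for k,v in dict(long_tray=(408,195),square_tray=(637,270),round_dish=(162,285),oil_bottle_mid=(518,223),stone_mid=(281,222)).items()})
out={}
for n in M:
    Y=[0] if n in("round_dish","oil_bottle_mid") or "cyl" in n else ([-.1,.1] if "tray" in n else None)
    r=locate(n,guess=G[n],yaws=Y)
    if r is None: print(n,None,G[n]);continue
    out[n]=list(r[0]); print(n,r[0],round(r[1],3),{c:(v[0],round(v[1],3)) for c,v in r[2].items()})
json.dump(out,open("poses.json","w"))
cr=top[210:310,330:440]; cv2.imwrite("pics/crop.png",cv2.resize(cr[:,:,::-1],None,fx=5,fy=5,interpolation=cv2.INTER_CUBIC))
E
```

```text
round_key_mid [ 0.3509 -0.3004 -0.8062] 0.112 {'top': (array([ 0.3515, -0.3014, -0.8185]), np.float64(0.104)), 'side': (array([ 0.3507, -0.2993, -0.8011]), np.float64(0.076))}
square_key_mid [ 0.4449 -0.1561 -3.1673] 0.277 {'top': (array([ 0.4461, -0.1574,  3.1143]), np.float64(0.181)), 'side': (array([ 0.446 , -0.1511, -3.1447]), np.float64(0.329))}
short_cylinder_mid [0.4782 0.0074 0.0497] 0.111 {'top': (array([0.4784, 0.0072, 0.1353]), np.float64(0.074)), 'side': (array([0.4783, 0.0107, 0.1011]), np.float64(0.14))}
tall_cylinder_mid [0.4518 0.1716 0.1869] 0.161 {'top': (array([0.4523, 0.1705, 0.3519]), np.float64(0.106)), 'side': (array([0.4495, 0.1754, 0.2575]), np.float64(0.175))}
padlock_mid [ 0.3324  0.306  -0.1031] 0.228 {'side': (array([ 0.3324,  0.306 , -0.1031]), np.float64(0.228))}
long_tray [ 0.6526 -0.0098  0.0699] 0.036 {'top': (array([ 0.6527, -0.0119,  0.0696]), np.float64(0.025)), 'side': (array([ 0.6526, -0.0072,  0.0674]), np.float64(0.025))}
square_tray [ 0.517  -0.3876  0.0754] 0.035 {'top': (array([ 0.5167, -0.3883,  0.0794]), np.float64(0.023)), 'side': (array([ 0.5179, -0.3864,  0.0754]), np.float64(0.038))}
round_dish [0.511  0.3964 0.2229] 0.085 {'top': (array([0.5123, 0.396 , 0.1477]), np.float64(0.054)), 'side': (array([0.5101, 0.4031, 0.0421]), np.float64(0.097))}
oil_bottle_mid [ 0.593  -0.1914  0.097 ] 0.129 {'top': (array([ 0.5936, -0.192 ,  0.0716]), np.float64(0.126)), 'side': (array([ 0.595 , -0.1878,  0.005 ]), np.float64(0.112))}
stone_mid [0.6104 0.1956 3.0227] 0.202 {'top': (array([0.6111, 0.1923, 0.0078]), np.float64(0.154)), 'side': (array([ 0.6108,  0.2022, -3.3651]), np.float64(0.119))}
```

View pics/crop.png

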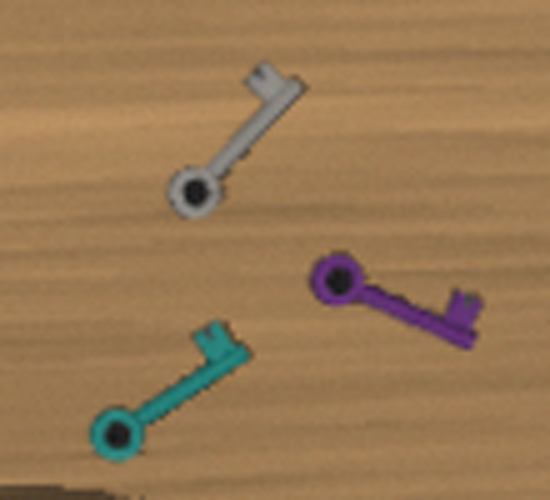

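The crop shows the grey key with its bow at crop px (195,192), the purple key at (340,278) and the turquoise one at (118,433). The grey steel key is the target. Next I'll measure the padlock from the top view and set up a planner.

```bash
cat > plan.py <<'E'
import numpy as np
from bench import state
def cmd_now():
    s=state(); q=s["orientation"]; return np.array(s["ee_pos"]), 2*np.arctan2(q[1],q[0])-np.pi/2  # yaw of tool y
def wrap(a): return (a+np.pi/2)%np.pi-np.pi/2
def rel(p,yaw,P,Y):
    """offset and twist in controller units; half-turn symmetric grasp"""
    d=np.array(P)-p; ty=np.array([np.cos(yaw),np.sin(yaw)]); tx=np.array([-ty[1],ty[0]])  # z down: x = y cross z
    dy=Y-yaw; o=np.round(np.array([d[:2]@tx,d[:2]@ty,-d[2]])/.4,4); t=np.round(-dy/(np.pi/2),4)
    return o,t
def seq(calls,p=None,yaw=None):
    """calls: list of lists of (x,y,z,yaw_of_tool_y); prints every call's rows"""
    if p is None: p,yaw=cmd_now()
    print("from",p.round(4),round(yaw,4))
    for c in calls:
        R=[]
        for P in c: R.append(rel(p,yaw,P[:3],P[3]))
        print([list(map(float,o)) for o,_ in R],[float(t) for _,t in R])
        o,t=R[-1]; ty=np.array([np.cos(yaw),np.sin(yaw)]); tx=np.array([-ty[1],ty[0]])
        d=o*.4; p=p+np.r_[tx*d[0]+ty*d[1],-d[2]]; yaw=yaw-t*np.pi/2
E
python3 - <<'E'
from fit import *
from plan import *
np.set_printoptions(precision=4,suppress=True)
grab_frame("top")
R=regions_of("padlock_mid","top")
for r in R: print(r["p"],r["rect"])
q=state()
from scipy.spatial.transform import Rotation as Rr
print(Rr.from_quat(q["orientation"]).as_matrix())
# colour mask fallback: padlock body
r=locate("padlock_mid",cams=("top",));print(r[0],r[1])
E
```

```text
0.78 [128.8, 230.4, 147.7, 260.8]
[[-0.9583  0.2858  0.    ]
 [ 0.2858  0.9583 -0.    ]
 [-0.     -0.     -1.    ]]
[ 0.3365  0.3029 -0.1786] 0.24496273806237923
```

Run:
```python
from plan import *
A=(0.334,0.304,0.12,1.40);D=(0.334,0.304,0.003,1.40);L=(0.334,0.304,0.10,1.40)
V=(.55,0,.13,.75);T=(.517,-.378,.13,.077);W=(.517,-.378,.05,.077);X=(.517,-.378,.010,.077)
seq([[A]*5,[A,A,A,A,A],[(*A[:2],.07,1.4),(*A[:2],.03,1.4),(*A[:2],.01,1.4),D,D]])
```

```text
from [0.1929 0.6469 0.2313] 1.281
[[-0.5831, -0.7206, 0.2783], [-0.5831, -0.7206, 0.2783], [-0.5831, -0.7206, 0.2783], [-0.5831, -0.7206, 0.2783], [-0.5831, -0.7206, 0.2783]] [-0.0758, -0.0758, -0.0758, -0.0758, -0.0758]
[[0.0, 0.0, -0.0], [0.0, 0.0, -0.0], [0.0, 0.0, -0.0], [0.0, 0.0, -0.0], [0.0, 0.0, -0.0]] [0.0, 0.0, 0.0, 0.0, 0.0]
[[0.0, 0.0, 0.125], [0.0, 0.0, 0.225], [0.0, 0.0, 0.275], [0.0, 0.0, 0.2925], [0.0, 0.0, 0.2925]] [0.0, 0.0, 0.0, 0.0, 0.0]
```

{"fn": "carry_out", "kwargs": {
  "offset": [
    [-0.5831, -0.7206, 0.2783],
    [-0.5831, -0.7206, 0.2783],
    [-0.5831, -0.7206, 0.2783],
    [-0.5831, -0.7206, 0.2783],
    [-0.5831, -0.7206, 0.2783]
  ],
  "twist": [
    [0, 0, -0.0758],
    [0, 0, -0.0758],
    [0, 0, -0.0758],
    [0, 0, -0.0758],
    [0, 0, -0.0758]
  ],
  "gripper": [-0.4, -0.4, -0.4, -0.4, -0.4]
}}

```text
time_s: 1.98
ee_pos: [0.3076, 0.3685, 0.1413]
orientation: [0.085, 0.996, 0.001, 0.0]
contact_force: [0.5, 0.2, 0.1]
finger_gap: 0.701
gripper_force: 0.0
```

Run:
```python
from plan import *
A=(0.334,0.304,0.12,1.40)
D=lambda z:(*A[:2],z,1.4)
seq([[A,A,D(.08),D(.04),D(.02)],[D(.01),D(.003)]])
```

```text
from [0.3076 0.3685 0.1413] 1.4001
[[-0.0925, -0.1476, 0.0533], [-0.0925, -0.1476, 0.0533], [-0.0925, -0.1476, 0.1533], [-0.0925, -0.1476, 0.2533], [-0.0925, -0.1476, 0.3033]] [0.0001, 0.0001, 0.0001, 0.0001, 0.0001]
[[0.0, 0.0, 0.025], [0.0, 0.0, 0.0425]] [-0.0, -0.0]
```

{"fn": "carry_out", "kwargs": {
  "offset": [
    [-0.0925, -0.1476, 0.0533],
    [-0.0925, -0.1476, 0.0533],
    [-0.0925, -0.1476, 0.1533],
    [-0.0925, -0.1476, 0.2033],
    [-0.0925, -0.1476, 0.2033]
  ],
  "twist": [
    [0, 0, 0],
    [0, 0, 0],
    [0, 0, 0],
    [0, 0, 0],
    [0, 0, 0]
  ],
  "gripper": [-0.4, -0.4, -0.4, -0.4, -0.4]
}}

```text
time_s: 2.6
ee_pos: [0.3325, 0.3059, 0.0593]
orientation: [0.085, 0.996, -0.001, -0.001]
contact_force: [-0.1, 0.3, 0.9]
finger_gap: 0.699
gripper_force: 0.0
```

Run:
```python
from plan import *
from fit import *
A=(0.334,0.304,0.12,1.40)
D=lambda z:(*A[:2],z,1.4)
f=grab_frame("side");cv2.imwrite("pics/pad1.png",cv2.resize(f[100:220,130:290,::-1],None,fx=5,fy=5,interpolation=cv2.INTER_CUBIC))
print(state()["joints"])
seq([[D(.02),D(.01),D(.003),D(.003),D(.003)]])
```

```text
[-0.93204986  0.38112137  0.05992137  2.21407925 -0.04324595  0.54777433
  0.56143479]
from [0.3331 0.3064 0.0602] 1.4009
[[-0.0033, -0.0054, 0.1005], [-0.0033, -0.0054, 0.1255], [-0.0033, -0.0054, 0.143], [-0.0033, -0.0054, 0.143], [-0.0033, -0.0054, 0.143]] [0.0006, 0.0006, 0.0006, 0.0006, 0.0006]
```

View pics/pad1.png

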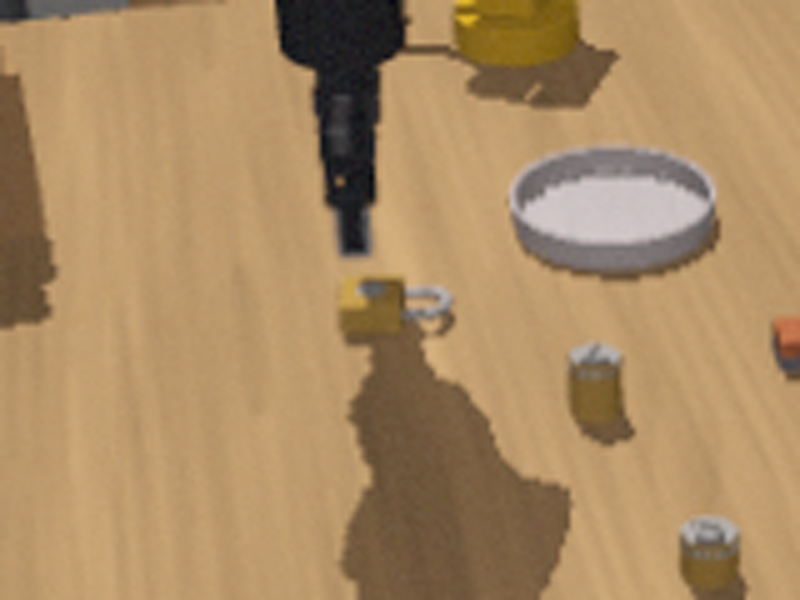

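{"fn": "carry_out", "kwargs": {
  "offset": [
    [-0.0033, -0.0054, 0.1005],
    [-0.0033, -0.0054, 0.1255],
    [-0.0033, -0.0054, 0.143],
    [-0.0033, -0.0054, 0.143],
    [-0.0033, -0.0054, 0.143]
  ],
  "twist": [
    [0, 0, 0],
    [0, 0, 0],
    [0, 0, 0],
    [0, 0, 0],
    [0, 0, 0]
  ],
  "gripper": [-0.4, -0.4, -0.4, -0.4, 1]
}}

```text
time_s: 3.28
ee_pos: [0.3346, 0.3038, 0.0037]
orientation: [0.085, 0.996, 0.001, 0.0]
contact_force: [0.3, 0.3, 0.1]
finger_gap: 0.503
gripper_force: 0.0
```

{"fn": "carry_out", "kwargs": {
  "offset": [
    [0, 0, 0],
    [0, 0, 0],
    [0, 0, 0],
    [0, 0, -0.1],
    [0, 0, -0.2]
  ],
  "twist": [
    [0, 0, 0],
    [0, 0, 0],
    [0, 0, 0],
    [0, 0, 0],
    [0, 0, 0]
  ],
  "gripper": [1, 1, 1, 1, 1]
}}

```text
time_s: 3.9
ee_pos: [0.3339, 0.3029, 0.084]
orientation: [0.085, 0.996, -0.0, -0.0]
contact_force: [0.1, 1.1, -1.9]
finger_gap: 0.453
gripper_force: 61.6
```

Run:
```python
from plan import *
V=(.47,.08,.13,.90);T=(.517,-.378,.13,.077)
seq([[V]*5])
```

```text
from [0.3339 0.3029 0.084 ] 1.4
[[-0.4301, -0.4913, -0.115], [-0.4301, -0.4913, -0.115], [-0.4301, -0.4913, -0.115], [-0.4301, -0.4913, -0.115], [-0.4301, -0.4913, -0.115]] [0.3183, 0.3183, 0.3183, 0.3183, 0.3183]
```

{"fn": "carry_out", "kwargs": {
  "offset": [
    [-0.4301, -0.4913, -0.115],
    [-0.4301, -0.4913, -0.115],
    [-0.4301, -0.4913, -0.115],
    [-0.4301, -0.4913, -0.115],
    [-0.4301, -0.4913, -0.115]
  ],
  "twist": [
    [0, 0, 0.3183],
    [0, 0, 0.3183],
    [0, 0, 0.3183],
    [0, 0, 0.3183],
    [0, 0, 0.3183]
  ],
  "gripper": [1, 1, 1, 1, 1]
}}

```text
time_s: 4.53
ee_pos: [0.4723, 0.0763, 0.1302]
orientation: [0.332, 0.943, 0.0, 0.001]
contact_force: [-0.7, 1.3, -2.0]
finger_gap: 0.449
gripper_force: 61.7
```

Run:
```python
from plan import *
V=(.53,-.18,.13,.4)
seq([[V]*5])
```

```text
from [0.4723 0.0763 0.1302] 0.8934
[[-0.514, -0.409, 0.0006], [-0.514, -0.409, 0.0006], [-0.514, -0.409, 0.0006], [-0.514, -0.409, 0.0006], [-0.514, -0.409, 0.0006]] [0.3141, 0.3141, 0.3141, 0.3141, 0.3141]
```

{"fn": "carry_out", "kwargs": {
  "offset": [
    [-0.514, -0.409, 0],
    [-0.514, -0.409, 0],
    [-0.514, -0.409, 0],
    [-0.514, -0.409, 0],
    [-0.514, -0.409, 0]
  ],
  "twist": [
    [0, 0, 0.3141],
    [0, 0, 0.3141],
    [0, 0, 0.3141],
    [0, 0, 0.3141],
    [0, 0, 0.3141]
  ],
  "gripper": [1, 1, 1, 1, 1]
}}

```text
time_s: 5.15
ee_pos: [0.5295, -0.1799, 0.1293]
orientation: [0.552, 0.834, -0.001, 0.001]
contact_force: [-0.6, 0.5, -2.0]
finger_gap: 0.45
gripper_force: 61.6
```

Run:
```python
from plan import *
T=lambda z:(.517,-.375,z,.077)
seq([[T(.13)]*3+[T(.09)]*2,[T(.05),T(.03),T(.018),T(.011),T(.011)]])
```

```text
from [ 0.5295 -0.1799  0.1293] 0.4011
[[-0.4368, -0.2193, -0.0019], [-0.4368, -0.2193, -0.0019], [-0.4368, -0.2193, -0.0019], [-0.4368, -0.2193, 0.0981], [-0.4368, -0.2193, 0.0981]] [0.2063, 0.2063, 0.2063, 0.2063, 0.2063]
[[0.0, 0.0, 0.1], [0.0, 0.0, 0.15], [0.0, 0.0, 0.18], [0.0, 0.0, 0.1975], [0.0, 0.0, 0.1975]] [-0.0, -0.0, -0.0, -0.0, -0.0]
```

{"fn": "carry_out", "kwargs": {
  "offset": [
    [-0.4368, -0.2193, 0],
    [-0.4368, -0.2193, 0],
    [-0.4368, -0.2193, 0],
    [-0.4368, -0.2193, 0.0981],
    [-0.4368, -0.2193, 0.0981]
  ],
  "twist": [
    [0, 0, 0.2063],
    [0, 0, 0.2063],
    [0, 0, 0.2063],
    [0, 0, 0.2063],
    [0, 0, 0.2063]
  ],
  "gripper": [1, 1, 1, 1, 1]
}}

```text
time_s: 5.78
ee_pos: [0.5163, -0.3683, 0.0867]
orientation: [0.677, 0.736, -0.0, -0.004]
contact_force: [0.2, 0.2, -3.3]
finger_gap: 0.454
gripper_force: 61.6
```

{"fn": "carry_out", "kwargs": {
  "offset": [
    [0, 0, 0.1],
    [0, 0, 0.15],
    [0, 0, 0.18],
    [0, 0, 0.1975],
    [0, 0, 0.1975]
  ],
  "twist": [
    [0, 0, 0],
    [0, 0, 0],
    [0, 0, 0],
    [0, 0, 0],
    [0, 0, 0]
  ],
  "gripper": [1, 1, 1, 1, 1]
}}

```text
time_s: 6.4
ee_pos: [0.5185, -0.3707, 0.011]
orientation: [0.677, 0.736, 0.0, 0.0]
contact_force: [-0.3, 1.2, -1.9]
finger_gap: 0.451
gripper_force: 61.7
```

Run:
```python
from plan import *
from fit import *
f=grab_frame("side");cv2.imwrite("pics/pad2.png",cv2.resize(f[270:384,270:420,::-1],None,fx=4,fy=4,interpolation=cv2.INTER_CUBIC))
print(state()["contact_force"],cmd_now())
```

```text
[ 0.55380744  0.15060978 -1.37307313] (array([ 0.51860999, -0.37101634,  0.01130087]), np.float64(0.08254023625800988))
```

View pics/pad2.png

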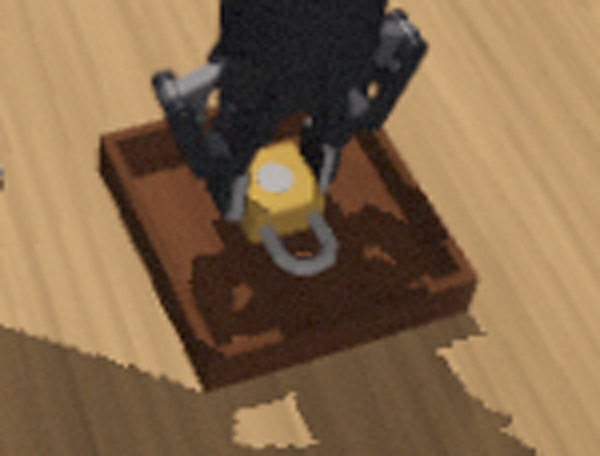

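The padlock (crop px ~(285,190)) is level inside the wooden tray, held just above the floor, so I'm releasing it.

{"fn": "carry_out", "kwargs": {
  "offset": [
    [0, 0, 0.003],
    [0, 0, 0.003],
    [0, 0, 0.003],
    [0, 0, -0.1],
    [0, 0, -0.25]
  ],
  "twist": [
    [0, 0, 0],
    [0, 0, 0],
    [0, 0, 0],
    [0, 0, 0],
    [0, 0, 0]
  ],
  "gripper": [1, -0.4, -0.4, -0.4, -0.4]
}}

```text
time_s: 7.08
ee_pos: [0.5173, -0.37, 0.1105]
orientation: [0.677, 0.736, -0.0, -0.002]
contact_force: [0.7, -0.3, -0.1]
finger_gap: 0.701
gripper_force: 0.0
```

Run:
```python
from plan import *
Y=-.81+np.pi/2
A=lambda z:(.351,-.3005,z,Y)
seq([[A(.12)]*4+[A(.06)]])
```

```text
from [ 0.5173 -0.37    0.1105] 0.0826
[[0.2074, -0.4, -0.0238], [0.2074, -0.4, -0.0238], [0.2074, -0.4, -0.0238], [0.2074, -0.4, -0.0238], [0.2074, -0.4, 0.1262]] [-0.4317, -0.4317, -0.4317, -0.4317, -0.4317]
```

{"fn": "carry_out", "kwargs": {
  "offset": [
    [0.2074, -0.4, -0.0238],
    [0.2074, -0.4, -0.0238],
    [0.2074, -0.4, -0.0238],
    [0.2074, -0.4, -0.0238],
    [0.2074, -0.4, 0.1262]
  ],
  "twist": [
    [0, 0, -0.4317],
    [0, 0, -0.4317],
    [0, 0, -0.4317],
    [0, 0, -0.4317],
    [0, 0, -0.4317]
  ],
  "gripper": [-0.2, -0.2, -0.2, -0.2, -0.2]
}}

```text
time_s: 7.7
ee_pos: [0.3557, -0.3036, 0.0634]
orientation: [0.394, 0.919, -0.0, 0.006]
contact_force: [1.6, 0.2, -0.3]
finger_gap: 0.602
gripper_force: 0.0
```

Run:
```python
from plan import *
Y=-.81+np.pi/2
A=lambda z:(.351,-.3005,z,Y)
seq([[A(.04),A(.02),A(.008),A(.002),A(.002)]])
```

```text
from [ 0.3557 -0.3036  0.0634] 0.7618
[[0.0138, -0.0032, 0.0586], [0.0138, -0.0032, 0.1086], [0.0138, -0.0032, 0.1386], [0.0138, -0.0032, 0.1536], [0.0138, -0.0032, 0.1536]] [0.0007, 0.0007, 0.0007, 0.0007, 0.0007]
```

{"fn": "carry_out", "kwargs": {
  "offset": [
    [0, 0, 0.05],
    [0, 0, 0.1],
    [0, 0, 0.1],
    [0, 0, 0.1],
    [0, 0, 0.1]
  ],
  "twist": [
    [0, 0, 0],
    [0, 0, 0],
    [0, 0, 0],
    [0, 0, 0],
    [0, 0, 0]
  ],
  "gripper": [-0.2, -0.2, -0.2, -0.2, -0.2]
}}

```text
time_s: 8.32
ee_pos: [0.3526, -0.3017, 0.0211]
orientation: [0.394, 0.919, -0.0, 0.001]
contact_force: [0.3, 0.3, -0.2]
finger_gap: 0.601
gripper_force: 0.0
```

Run:
```python
from plan import *
from fit import *
f=grab_frame("side");cv2.imwrite("pics/rk.png",cv2.resize(f[250:370,170:290,::-1],None,fx=5,fy=5,interpolation=cv2.INTER_CUBIC))
Y=-.81+np.pi/2
A=lambda z:(.351,-.3005,z,Y)
seq([[A(.02),A(.01),A(.003),A(.002),A(.002)]])
```

```text
from [ 0.3525 -0.3016  0.021 ] 0.7608
[[0.0047, -0.0008, 0.0026], [0.0047, -0.0008, 0.0276], [0.0047, -0.0008, 0.0451], [0.0047, -0.0008, 0.0476], [0.0047, -0.0008, 0.0476]] [-0.0, -0.0, -0.0, -0.0, -0.0]
```

View pics/rk.png

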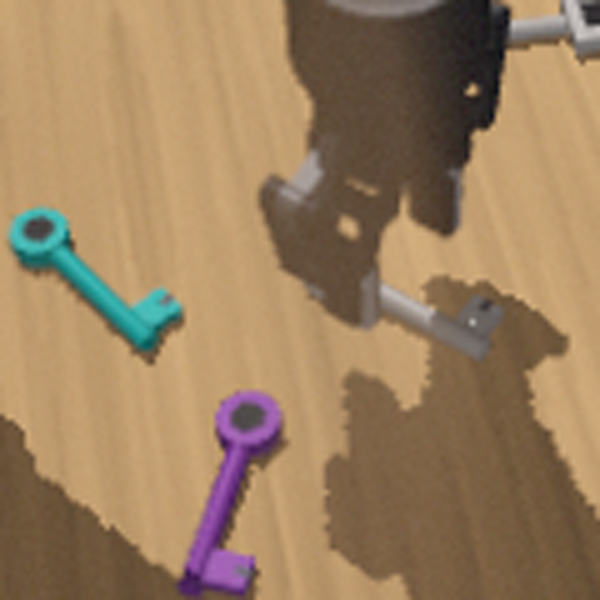

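The gripper straddles the grey shank, with the near finger at crop px (365,300). Closing now.

{"fn": "carry_out", "kwargs": {
  "offset": [
    [0.0047, 0, 0.01],
    [0.0047, 0, 0.03],
    [0.0047, 0, 0.0465],
    [0.0047, 0, 0.0465],
    [0.0047, 0, 0.0465]
  ],
  "twist": [
    [0, 0, 0],
    [0, 0, 0],
    [0, 0, 0],
    [0, 0, 0],
    [0, 0, 0]
  ],
  "gripper": [-0.2, -0.2, -0.2, -0.2, 1]
}}

```text
time_s: 9.0
ee_pos: [0.3506, -0.2999, 0.0015]
orientation: [0.394, 0.919, 0.0, -0.0]
contact_force: [1.1, 1.8, -0.6]
finger_gap: 0.399
gripper_force: 0.0
```

{"fn": "carry_out", "kwargs": {
  "offset": [
    [0, 0, 0],
    [0, 0, 0],
    [0, 0, 0],
    [0, 0, 0],
    [0, 0, -0.05]
  ],
  "twist": [
    [0, 0, 0],
    [0, 0, 0],
    [0, 0, 0],
    [0, 0, 0],
    [0, 0, 0]
  ],
  "gripper": [1, 1, 1, 1, 1]
}}

```text
time_s: 9.62
ee_pos: [0.3498, -0.2993, 0.021]
orientation: [0.394, 0.919, 0.0, -0.001]
contact_force: [0.2, 0.2, 0.8]
finger_gap: 0.096
gripper_force: 59.3
```

Run:
```python
from plan import *
# tray centre (.6526,-.010), yaw .07; key 1 at tray (0,-40)
c,s=np.cos(.07),np.sin(.07); P=np.array([.6526,-.010])+[ .042*s,-.042*c]; print(P)
U=(.40,-.28,.12,1.2); V=(.50,-.19,.13,1.64); V2=(*P,.12,1.64)
seq([[(.353,-.30,.1,1.0),U,U,V,V]])
```

```text
[ 0.6555376  -0.05189714]
from [ 0.3498 -0.2993  0.021 ] 0.7607
[[-0.0066, 0.0046, -0.1975], [-0.0514, 0.1241, -0.2475], [-0.0514, 0.1241, -0.2475], [-0.0608, 0.4604, -0.2725], [-0.0608, 0.4604, -0.2725]] [-0.1523, -0.2797, -0.2797, -0.5598, -0.5598]
```

{"fn": "carry_out", "kwargs": {
  "offset": [
    [-0.0066, 0.0046, -0.15],
    [-0.0514, 0.1241, -0.2475],
    [-0.0514, 0.1241, -0.2475],
    [-0.0608, 0.4604, -0.2725],
    [-0.0608, 0.4604, -0.2725]
  ],
  "twist": [
    [0, 0, -0.1],
    [0, 0, -0.25],
    [0, 0, -0.35],
    [0, 0, -0.45],
    [0, 0, -0.5598]
  ],
  "gripper": [1, 1, 1, 1, 1]
}}

```text
time_s: 10.25
ee_pos: [0.4942, -0.1967, 0.1302]
orientation: [-0.036, 0.999, -0.0, 0.0]
contact_force: [1.6, -1.0, -1.6]
finger_gap: 0.092
gripper_force: 59.3
```

Run:
```python
from plan import *
V=(.6555,-.052,.12,1.64); W=(.6555,-.052,.06,1.64)
seq([[V]*4+[W]])
```

```text
from [ 0.4942 -0.1967  0.1302] 1.6435
[[-0.4284, 0.3314, 0.0256], [-0.4284, 0.3314, 0.0256], [-0.4284, 0.3314, 0.0256], [-0.4284, 0.3314, 0.0256], [-0.4284, 0.3314, 0.1756]] [0.0023, 0.0023, 0.0023, 0.0023, 0.0023]
```

{"fn": "carry_out", "kwargs": {
  "offset": [
    [-0.4284, 0.3314, 0],
    [-0.4284, 0.3314, 0],
    [-0.4284, 0.3314, 0],
    [-0.4284, 0.3314, 0.0256],
    [-0.4284, 0.3314, 0.1756]
  ],
  "twist": [
    [0, 0, 0],
    [0, 0, 0],
    [0, 0, 0],
    [0, 0, 0],
    [0, 0, 0]
  ],
  "gripper": [1, 1, 1, 1, 1]
}}

```text
time_s: 10.88
ee_pos: [0.661, -0.0494, 0.0623]
orientation: [-0.037, 0.999, 0.001, 0.005]
contact_force: [0.3, -0.6, -1.7]
finger_gap: 0.095
gripper_force: 59.3
```

{"fn": "carry_out", "kwargs": {
  "offset": [
    [0, 0, 0.05],
    [0, 0, 0.09],
    [0, 0, 0.09],
    [0, 0, 0.09],
    [0, 0, 0.09]
  ],
  "twist": [
    [0, 0, 0],
    [0, 0, 0],
    [0, 0, 0],
    [0, 0, 0],
    [0, 0, 0]
  ],
  "gripper": [1, 1, 1, 1, 1]
}}

```text
time_s: 11.5
ee_pos: [0.6562, -0.0533, 0.0251]
orientation: [-0.034, 0.999, 0.0, 0.001]
contact_force: [-0.2, -0.9, -0.8]
finger_gap: 0.09
gripper_force: 59.3
```

Run:
```python
from plan import *
from fit import *
f=grab_frame("top");cv2.imwrite("pics/rk2.png",cv2.resize(f[80:190,200:350,::-1],None,fx=5,fy=5,interpolation=cv2.INTER_CUBIC))
print(cmd_now())
```

```text
(array([ 0.65598159, -0.05317273,  0.02491053]), np.float64(1.6398694663255933))
```

View pics/rk2.png

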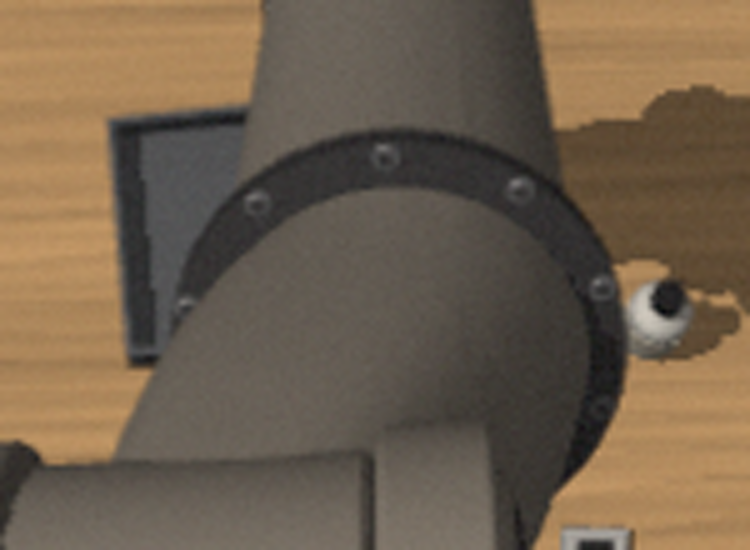

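The arm hides the tray from above, and the bottle is undisturbed at crop px (660,315). Lowering and releasing.

{"fn": "carry_out", "kwargs": {
  "offset": [
    [0, 0, 0.025],
    [0, 0, 0.04],
    [0, 0, 0.0465],
    [0, 0, 0.0465],
    [0, 0, 0.0465]
  ],
  "twist": [
    [0, 0, 0],
    [0, 0, 0],
    [0, 0, 0],
    [0, 0, 0],
    [0, 0, 0]
  ],
  "gripper": [1, 1, 1, 1, 1]
}}

```text
time_s: 12.18
ee_pos: [0.6547, -0.053, 0.006]
orientation: [-0.035, 0.999, 0.0, -0.001]
contact_force: [-5.7, 0.5, 12.2]
finger_gap: 0.09
gripper_force: 60.9
```

{"fn": "carry_out", "kwargs": {
  "offset": [
    [0, 0, 0],
    [0, 0, 0],
    [0, 0, 0],
    [0, 0, -0.1],
    [0, 0, -0.25]
  ],
  "twist": [
    [0, 0, 0],
    [0, 0, 0],
    [0, 0, 0],
    [0, 0, 0],
    [0, 0, 0]
  ],
  "gripper": [0.3, 0.3, 0.3, 0.3, 0.3]
}}

```text
time_s: 12.8
ee_pos: [0.6535, -0.0529, 0.1039]
orientation: [-0.035, 0.999, 0.0, -0.002]
contact_force: [0.6, 0.5, 1.0]
finger_gap: 0.35
gripper_force: 0.0
```

Run:
```python
from plan import *
from fit import *
np.set_printoptions(precision=4,suppress=True)
grab_frame("side")
r=locate("round_key_mid",cams=("side",),guess=np.array([.6555,-.052]),yaws=[0,.1],z0=.004)
print(r and r[:2])
A=lambda z:(.4455,-.156,z,np.pi/2-.02)
seq([[A(.12)]*4+[A(.06)]])
```

```text
(array([ 0.6564, -0.0481,  0.1127]), np.float64(0.18908015061861216))
from [ 0.6598 -0.0537  0.1118] 1.6394
[[0.5521, -0.2184, -0.0205], [0.5521, -0.2184, -0.0205], [0.5521, -0.2184, -0.0205], [0.5521, -0.2184, -0.0205], [0.5521, -0.2184, 0.1295]] [0.0564, 0.0564, 0.0564, 0.0564, 0.0564]
```

{"fn": "carry_out", "kwargs": {
  "offset": [
    [0.5406, -0.2184, -0.02],
    [0.5406, -0.2184, -0.02],
    [0.5406, -0.2184, -0.02],
    [0.5406, -0.2184, -0.02],
    [0.5406, -0.2184, 0.12]
  ],
  "twist": [
    [0, 0, 0.0564],
    [0, 0, 0.0564],
    [0, 0, 0.0564],
    [0, 0, 0.0564],
    [0, 0, 0.0564]
  ],
  "gripper": [-0.2, -0.2, -0.2, -0.2, -0.2]
}}

```text
time_s: 13.52
ee_pos: [0.4461, -0.1581, 0.06]
orientation: [0.012, 1.0, -0.001, 0.004]
contact_force: [1.7, 0.4, -0.1]
finger_gap: 0.601
gripper_force: 0.0
```

{"fn": "carry_out", "kwargs": {
  "offset": [
    [0, 0, 0.04],
    [0, 0, 0.08],
    [0, 0, 0.08],
    [0, 0, 0.08],
    [0, 0, 0.08]
  ],
  "twist": [
    [0, 0, 0],
    [0, 0, 0],
    [0, 0, 0],
    [0, 0, 0],
    [0, 0, 0]
  ],
  "gripper": [-0.2, -0.2, -0.2, -0.2, -0.2]
}}

```text
time_s: 14.15
ee_pos: [0.4463, -0.1553, 0.0257]
orientation: [0.01, 1.0, -0.0, 0.001]
contact_force: [-0.5, -0.2, 0.5]
finger_gap: 0.604
gripper_force: 0.0
```

Run:
```python
from plan import *
from fit import *
f=grab_frame("side");cv2.imwrite("pics/sk.png",cv2.resize(f[160:270,230:380,::-1],None,fx=5,fy=5,interpolation=cv2.INTER_CUBIC))
A=lambda z:(.4455,-.1555,z,np.pi/2-.02)
seq([[A(.02),A(.01),A(.003),A(.002),A(.002)]])
```

```text
from [ 0.4462 -0.1552  0.0257] 1.5517
[[0.0018, -0.0007, 0.0143], [0.0018, -0.0007, 0.0393], [0.0018, -0.0007, 0.0568], [0.0018, -0.0007, 0.0593], [0.0018, -0.0007, 0.0593]] [0.0006, 0.0006, 0.0006, 0.0006, 0.0006]
```

View pics/sk.png

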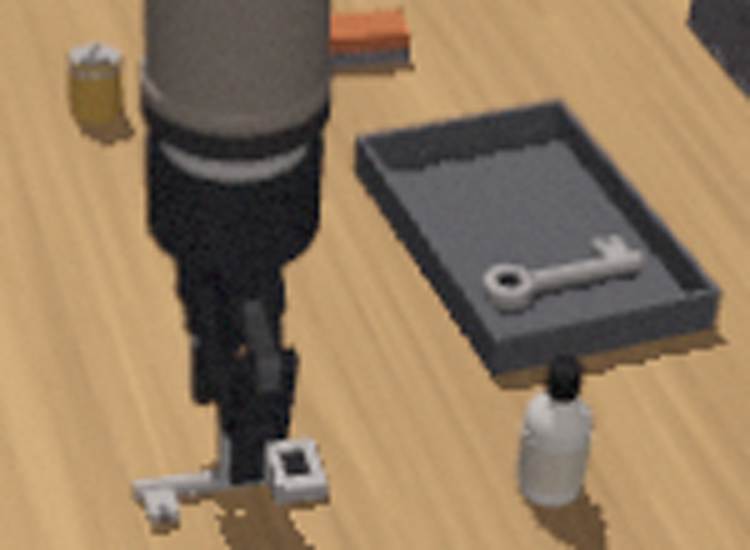

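The round key lies flat in the tray at crop px (560,275). The fingers straddle the square key's shank at (230,485), so I'm descending with a 3 mm shift away from the bow.

{"fn": "carry_out", "kwargs": {
  "offset": [
    [0.008, 0, 0.015],
    [0.008, 0, 0.04],
    [0.008, 0, 0.0585],
    [0.008, 0, 0.0585],
    [0.008, 0, 0.0585]
  ],
  "twist": [
    [0, 0, 0],
    [0, 0, 0],
    [0, 0, 0],
    [0, 0, 0],
    [0, 0, 0]
  ],
  "gripper": [-0.2, -0.2, -0.2, -0.2, 1]
}}

```text
time_s: 14.82
ee_pos: [0.4423, -0.1552, 0.0015]
orientation: [0.01, 1.0, 0.0, -0.0]
contact_force: [0.6, 0.3, 0.3]
finger_gap: 0.403
gripper_force: 0.0
```

{"fn": "carry_out", "kwargs": {
  "offset": [
    [0, 0, 0],
    [0, 0, 0],
    [0, 0, 0],
    [0, 0, -0.1],
    [0, 0, -0.2]
  ],
  "twist": [
    [0, 0, 0],
    [0, 0, 0],
    [0, 0, 0],
    [0, 0, 0],
    [0, 0, 0]
  ],
  "gripper": [1, 1, 1, 1, 1]
}}

```text
time_s: 15.45
ee_pos: [0.4418, -0.155, 0.0821]
orientation: [0.01, 1.0, 0.0, -0.001]
contact_force: [0.3, -0.5, -1.1]
finger_gap: 0.092
gripper_force: 59.3
```

Run:
```python
from plan import *
c,s=np.cos(.07),np.sin(.07); P=np.array([.6526,-.010])+[ -.042*s,.042*c]; print(P)
V=(*P,.12,1.64); W=(*P,.07,1.64)
seq([[V]*4+[W]])
```

```text
[0.6496624  0.03189714]
from [ 0.4418 -0.155   0.0821] 1.5515
[[-0.5106, 0.4772, -0.0946], [-0.5106, 0.4772, -0.0946], [-0.5106, 0.4772, -0.0946], [-0.5106, 0.4772, -0.0946], [-0.5106, 0.4772, 0.0304]] [-0.0563, -0.0563, -0.0563, -0.0563, -0.0563]
```

{"fn": "carry_out", "kwargs": {
  "offset": [
    [-0.5106, 0.4772, -0.0946],
    [-0.5106, 0.4772, -0.0946],
    [-0.5106, 0.4772, -0.0946],
    [-0.5106, 0.4772, -0.0946],
    [-0.5106, 0.4772, 0.0304]
  ],
  "twist": [
    [0, 0, -0.0563],
    [0, 0, -0.0563],
    [0, 0, -0.0563],
    [0, 0, -0.0563],
    [0, 0, -0.0563]
  ],
  "gripper": [1, 1, 1, 1, 1]
}}

```text
time_s: 16.08
ee_pos: [0.6564, 0.0362, 0.0731]
orientation: [-0.036, 0.999, 0.001, 0.006]
contact_force: [0.4, 0.1, -1.4]
finger_gap: 0.089
gripper_force: 59.3
```

{"fn": "carry_out", "kwargs": {
  "offset": [
    [0, 0, 0.06],
    [0, 0, 0.12],
    [0, 0, 0.12],
    [0, 0, 0.12],
    [0, 0, 0.12]
  ],
  "twist": [
    [0, 0, 0],
    [0, 0, 0],
    [0, 0, 0],
    [0, 0, 0],
    [0, 0, 0]
  ],
  "gripper": [1, 1, 1, 1, 1]
}}

```text
time_s: 16.7
ee_pos: [0.6511, 0.0317, 0.0228]
orientation: [-0.034, 0.999, 0.0, 0.001]
contact_force: [0.5, 0.1, 0.1]
finger_gap: 0.094
gripper_force: 59.3
```

Run:
```python
from plan import *
A=lambda z:(.6497,.032,z,1.64)
seq([[A(.015),A(.009),A(.0062),A(.0062)]])
```

```text
from [0.6511 0.0317 0.0228] 1.6396
[[0.0035, 0.001, 0.0196], [0.0035, 0.001, 0.0346], [0.0035, 0.001, 0.0416], [0.0035, 0.001, 0.0416]] [-0.0002, -0.0002, -0.0002, -0.0002]
```

{"fn": "carry_out", "kwargs": {
  "offset": [
    [0, 0, 0.0196],
    [0, 0, 0.0346],
    [0, 0, 0.041],
    [0, 0, 0.041],
    [0, 0, 0.041]
  ],
  "twist": [
    [0, 0, 0],
    [0, 0, 0],
    [0, 0, 0],
    [0, 0, 0],
    [0, 0, 0]
  ],
  "gripper": [1, 1, 1, 1, 1]
}}

```text
time_s: 17.32
ee_pos: [0.6499, 0.0318, 0.006]
orientation: [-0.034, 0.999, 0.0, -0.0]
contact_force: [-4.8, -0.1, 11.6]
finger_gap: 0.089
gripper_force: 60.8
```

{"fn": "carry_out", "kwargs": {
  "offset": [
    [0, 0, 0],
    [0, 0, 0],
    [0, 0, 0],
    [0, 0, -0.1],
    [0, 0, -0.25]
  ],
  "twist": [
    [0, 0, 0],
    [0, 0, 0],
    [0, 0, 0],
    [0, 0, 0],
    [0, 0, 0]
  ],
  "gripper": [0.3, 0.3, 0.3, 0.3, 0.3]
}}

```text
time_s: 17.95
ee_pos: [0.6486, 0.0317, 0.104]
orientation: [-0.035, 0.999, -0.0, -0.002]
contact_force: [0.3, 0.7, 0.5]
finger_gap: 0.35
gripper_force: 0.0
```

{"fn": "carry_out", "kwargs": {
  "offset": [
    [0, 0, -0.25],
    [0, 0, -0.25],
    [0, 0, -0.25],
    [0, 0, -0.25],
    [0, 0, -0.25]
  ],
  "twist": [
    [0, 0, 0.1],
    [0, 0, 0.2],
    [0, 0, 0.3],
    [0, 0, 0.4],
    [0, 0, 0.5]
  ],
  "gripper": [-0.2, -0.2, -0.2, -0.2, -0.2]
}}

```text
time_s: 18.58
ee_pos: [0.6501, 0.0318, 0.205]
orientation: [0.353, 0.936, 0.0, -0.0]
contact_force: [-0.6, 0.9, 0.2]
finger_gap: 0.602
gripper_force: 0.0
```

Run:
```python
from plan import *
A=lambda z:(.4783,.0075,z,.86)
seq([[A(.12)]*4+[A(.08)]])
```

```text
from [0.6501 0.0318 0.205 ] 0.8494
[[0.2823, -0.3293, 0.2125], [0.2823, -0.3293, 0.2125], [0.2823, -0.3293, 0.2125], [0.2823, -0.3293, 0.2125], [0.2823, -0.3293, 0.3125]] [-0.0068, -0.0068, -0.0068, -0.0068, -0.0068]
```

{"fn": "carry_out", "kwargs": {
  "offset": [
    [0.2823, -0.3293, 0.15],
    [0.2823, -0.3293, 0.2125],
    [0.2823, -0.3293, 0.2125],
    [0.2823, -0.3293, 0.2125],
    [0.2823, -0.3293, 0.3125]
  ],
  "twist": [
    [0, 0, 0],
    [0, 0, 0],
    [0, 0, 0],
    [0, 0, 0],
    [0, 0, 0]
  ],
  "gripper": [-0.3, -0.3, -0.3, -0.3, -0.3]
}}

```text
time_s: 19.2
ee_pos: [0.481, 0.007, 0.0817]
orientation: [0.35, 0.937, 0.002, 0.003]
contact_force: [1.6, 0.7, -0.1]
finger_gap: 0.65
gripper_force: 0.0
```

{"fn": "carry_out", "kwargs": {
  "offset": [
    [0, 0, 0.06],
    [0, 0, 0.06],
    [0, 0, 0.06],
    [0, 0, 0.06],
    [0, 0, 0.06]
  ],
  "twist": [
    [0, 0, 0],
    [0, 0, 0],
    [0, 0, 0],
    [0, 0, 0],
    [0, 0, 0]
  ],
  "gripper": [-0.3, -0.3, -0.3, -0.3, -0.3]
}}

```text
time_s: 19.82
ee_pos: [0.4792, 0.0067, 0.0568]
orientation: [0.351, 0.937, 0.0, 0.001]
contact_force: [1.1, 0.3, 0.8]
finger_gap: 0.652
gripper_force: 0.0
```

Run:
```python
from plan import *
from fit import *
f=grab_frame("side");cv2.imwrite("pics/sc.png",cv2.resize(f[140:260,210:390,::-1],None,fx=4,fy=4,interpolation=cv2.INTER_CUBIC))
A=lambda z:(.4783,.0075,z,.86)
seq([[A(.035),A(.015),A(.003),A(.003)]])
```

```text
from [0.479  0.0067 0.0567] 0.8546
[[0.0027, 0.0003, 0.0542], [0.0027, 0.0003, 0.1042], [0.0027, 0.0003, 0.1342], [0.0027, 0.0003, 0.1342]] [-0.0034, -0.0034, -0.0034, -0.0034]
```

View pics/sc.png

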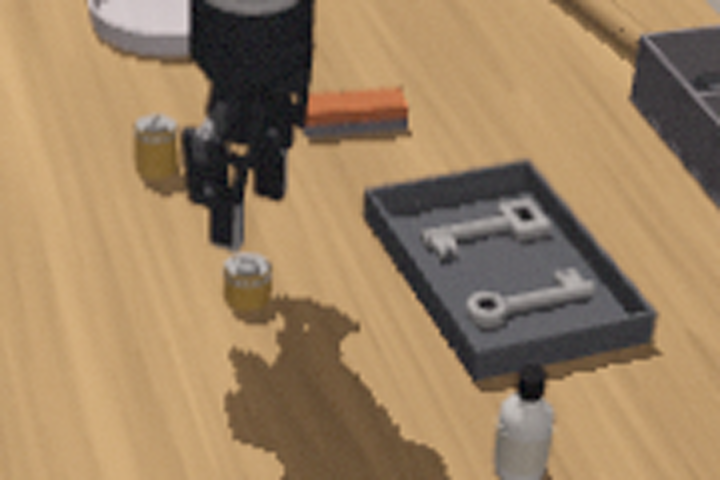

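Both keys lie flat in the tray at crop px (485,230) and (530,295). The fingers stand over the short cylinder at (247,285). Descending and gripping.

{"fn": "carry_out", "kwargs": {
  "offset": [
    [0.0027, 0, 0.0542],
    [0.0027, 0, 0.1042],
    [0.0027, 0, 0.1342],
    [0.0027, 0, 0.1342],
    [0.0027, 0, 0.1342]
  ],
  "twist": [
    [0, 0, 0],
    [0, 0, 0],
    [0, 0, 0],
    [0, 0, 0],
    [0, 0, 0]
  ],
  "gripper": [-0.3, -0.3, -0.3, -0.3, 1]
}}

```text
time_s: 20.5
ee_pos: [0.4782, 0.0072, 0.0029]
orientation: [0.351, 0.937, 0.0, 0.0]
contact_force: [0.6, -0.0, -0.2]
finger_gap: 0.449
gripper_force: 0.0
```

{"fn": "carry_out", "kwargs": {
  "offset": [
    [0, 0, 0],
    [0, 0, 0],
    [0, 0, 0],
    [0, 0, -0.1],
    [0, 0, -0.2]
  ],
  "twist": [
    [0, 0, 0],
    [0, 0, 0],
    [0, 0, 0],
    [0, 0, 0],
    [0, 0, 0]
  ],
  "gripper": [1, 1, 1, 1, 1]
}}

```text
time_s: 21.12
ee_pos: [0.4772, 0.0072, 0.0832]
orientation: [0.351, 0.937, -0.0, -0.0]
contact_force: [0.9, 0.5, -2.7]
finger_gap: 0.354
gripper_force: 59.8
```

Run:
```python
from plan import *
# dish centre (.512,.397); radial dir .66; tool y kept so that fingers close tangential to offset
V=(.52,.23,.13,1.2)
seq([[V]*5])
```

```text
from [0.4772 0.0072 0.0832] 0.8545
[[0.2851, 0.4904, -0.1169], [0.2851, 0.4904, -0.1169], [0.2851, 0.4904, -0.1169], [0.2851, 0.4904, -0.1169], [0.2851, 0.4904, -0.1169]] [-0.22, -0.22, -0.22, -0.22, -0.22]
```

{"fn": "carry_out", "kwargs": {
  "offset": [
    [0.2851, 0.4904, -0.1169],
    [0.2851, 0.4904, -0.1169],
    [0.2851, 0.4904, -0.1169],
    [0.2851, 0.4904, -0.1169],
    [0.2851, 0.4904, -0.1169]
  ],
  "twist": [
    [0, 0, -0.22],
    [0, 0, -0.22],
    [0, 0, -0.22],
    [0, 0, -0.22],
    [0, 0, -0.22]
  ],
  "gripper": [1, 1, 1, 1, 1]
}}

```text
time_s: 21.75
ee_pos: [0.5207, 0.2353, 0.13]
orientation: [0.181, 0.983, 0.002, 0.001]
contact_force: [0.4, -0.6, -1.9]
finger_gap: 0.354
gripper_force: 60.1
```

Run:
```python
from plan import *
V=lambda z:(.54,.388,z,1.2)
seq([[V(.13)]*3+[V(.09)]*2,[V(.06),V(.03),V(.03),V(.03),V(.03)]])
```

```text
from [0.5207 0.2353 0.13  ] 1.2067
[[0.0908, 0.374, 0.0], [0.0908, 0.374, 0.0], [0.0908, 0.374, 0.0], [0.0908, 0.374, 0.1], [0.0908, 0.374, 0.1]] [0.0043, 0.0043, 0.0043, 0.0043, 0.0043]
[[-0.0, -0.0, 0.075], [-0.0, -0.0, 0.15], [-0.0, -0.0, 0.15], [-0.0, -0.0, 0.15], [-0.0, -0.0, 0.15]] [-0.0, -0.0, -0.0, -0.0, -0.0]
```

{"fn": "carry_out", "kwargs": {
  "offset": [
    [0.0908, 0.374, 0],
    [0.0908, 0.374, 0],
    [0.0908, 0.374, 0],
    [0.0908, 0.374, 0.1],
    [0.0908, 0.374, 0.1]
  ],
  "twist": [
    [0, 0, 0],
    [0, 0, 0],
    [0, 0, 0],
    [0, 0, 0],
    [0, 0, 0]
  ],
  "gripper": [1, 1, 1, 1, 1]
}}

```text
time_s: 22.38
ee_pos: [0.5385, 0.3797, 0.0858]
orientation: [0.185, 0.983, -0.003, -0.002]
contact_force: [0.2, -1.5, -1.8]
finger_gap: 0.351
gripper_force: 60.2
```

{"fn": "carry_out", "kwargs": {
  "offset": [
    [0, 0, 0.075],
    [0, 0, 0.15],
    [0, 0, 0.15],
    [0, 0, 0.15],
    [0, 0, 0.15]
  ],
  "twist": [
    [0, 0, 0],
    [0, 0, 0],
    [0, 0, 0],
    [0, 0, 0],
    [0, 0, 0]
  ],
  "gripper": [1, 1, 1, 1, 1]
}}

```text
time_s: 23.0
ee_pos: [0.5421, 0.3831, 0.0311]
orientation: [0.185, 0.983, 0.001, 0.001]
contact_force: [0.8, 0.2, -2.1]
finger_gap: 0.355
gripper_force: 60.2
```

Run:
```python
from plan import *
from fit import *
f=grab_frame("side");cv2.imwrite("pics/sd.png",cv2.resize(f[90:170,200:310,::-1],None,fx=6,fy=6,interpolation=cv2.INTER_CUBIC))
V=lambda z:(.54,.388,z,1.2)
seq([[V(.016),V(.01),V(.0075)]])
```

```text
from [0.5418 0.3831 0.0309] 1.1998
[[0.0087, 0.0097, 0.0372], [0.0087, 0.0097, 0.0522], [0.0087, 0.0097, 0.0584]] [-0.0001, -0.0001, -0.0001]
```

View pics/sd.png

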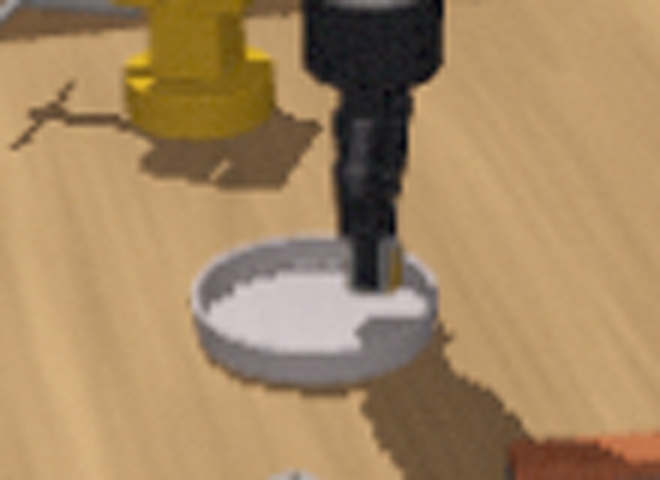

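The cylinder is over the dish's right half at crop px (385,265), clear of the rim. Lowering and releasing.

{"fn": "carry_out", "kwargs": {
  "offset": [
    [0.0087, 0.0097, 0.02],
    [0.0087, 0.0097, 0.045],
    [0.0087, 0.0097, 0.0575],
    [0.0087, 0.0097, 0.0575],
    [0.0087, 0.0097, 0.0575]
  ],
  "twist": [
    [0, 0, 0],
    [0, 0, 0],
    [0, 0, 0],
    [0, 0, 0],
    [0, 0, 0]
  ],
  "gripper": [1, 1, 1, 1, 1]
}}

```text
time_s: 23.68
ee_pos: [0.5381, 0.3878, 0.0073]
orientation: [0.184, 0.983, -0.0, -0.001]
contact_force: [-7.1, -3.3, 14.3]
finger_gap: 0.351
gripper_force: 61.9
```

{"fn": "carry_out", "kwargs": {
  "offset": [
    [0, 0, 0],
    [0, 0, 0],
    [0, 0, 0],
    [0, 0, -0.08],
    [0, 0, -0.23]
  ],
  "twist": [
    [0, 0, 0],
    [0, 0, 0],
    [0, 0, 0],
    [0, 0, 0],
    [0, 0, 0]
  ],
  "gripper": [-0.15, -0.15, -0.15, -0.15, -0.15]
}}

```text
time_s: 24.3
ee_pos: [0.5374, 0.3864, 0.0963]
orientation: [0.184, 0.983, -0.002, -0.002]
contact_force: [1.2, 0.5, 0.6]
finger_gap: 0.574
gripper_force: 0.0
```

Run:
```python
from plan import *
from fit import *
A=lambda z:(.4515,.1715,z,1.2)
seq([[A(.12)]*4+[A(.10)]])
```

```text
from [0.5374 0.3864 0.0963] 1.2002
[[0.0055, -0.5784, -0.0591], [0.0055, -0.5784, -0.0591], [0.0055, -0.5784, -0.0591], [0.0055, -0.5784, -0.0591], [0.0055, -0.5784, -0.0091]] [0.0001, 0.0001, 0.0001, 0.0001, 0.0001]
```

{"fn": "carry_out", "kwargs": {
  "offset": [
    [0.0055, -0.5784, -0.0591],
    [0.0055, -0.5784, -0.0591],
    [0.0055, -0.5784, -0.0591],
    [0.0055, -0.5784, -0.0591],
    [0.0055, -0.5784, -0.0091]
  ],
  "twist": [
    [0, 0, 0],
    [0, 0, 0],
    [0, 0, 0],
    [0, 0, 0],
    [0, 0, 0]
  ],
  "gripper": [-0.3, -0.3, -0.3, -0.3, -0.3]
}}

```text
time_s: 24.92
ee_pos: [0.4531, 0.1693, 0.103]
orientation: [0.187, 0.982, 0.0, 0.001]
contact_force: [0.7, 1.1, 0.0]
finger_gap: 0.65
gripper_force: 0.0
```

{"fn": "carry_out", "kwargs": {
  "offset": [
    [0, 0, 0.08],
    [0, 0, 0.08],
    [0, 0, 0.08],
    [0, 0, 0.08],
    [0, 0, 0.08]
  ],
  "twist": [
    [0, 0, 0],
    [0, 0, 0],
    [0, 0, 0],
    [0, 0, 0],
    [0, 0, 0]
  ],
  "gripper": [-0.3, -0.3, -0.3, -0.3, -0.3]
}}

```text
time_s: 25.55
ee_pos: [0.4537, 0.1731, 0.0705]
orientation: [0.184, 0.983, 0.0, 0.001]
contact_force: [-0.7, -0.5, 0.6]
finger_gap: 0.649
gripper_force: 0.0
```

Run:
```python
from plan import *
from fit import *
f=grab_frame("side");cv2.imwrite("pics/tc.png",cv2.resize(f[90:240,190:350,::-1],None,fx=4,fy=4,interpolation=cv2.INTER_CUBIC))
A=lambda z:(.4515,.1715,z,1.2)
seq([[A(.05),A(.025),A(.01),A(.01)]])
```

```text
from [0.4535 0.173  0.0704] 1.2003
[[0.0034, -0.0054, 0.0509], [0.0034, -0.0054, 0.1134], [0.0034, -0.0054, 0.1509], [0.0034, -0.0054, 0.1509]] [0.0002, 0.0002, 0.0002, 0.0002]
```

View pics/tc.png

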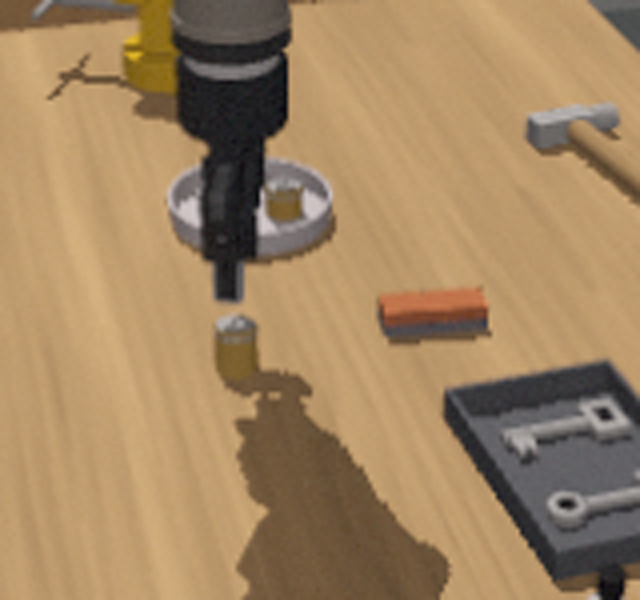

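The short cylinder stands upright in the dish at crop px (285,200), and the fingers are aligned over the tall one at (236,350). Gripping.

{"fn": "carry_out", "kwargs": {
  "offset": [
    [0.0034, -0.0054, 0.05],
    [0.0034, -0.0054, 0.11],
    [0.0034, -0.0054, 0.15],
    [0.0034, -0.0054, 0.15],
    [0.0034, -0.0054, 0.15]
  ],
  "twist": [
    [0, 0, 0],
    [0, 0, 0],
    [0, 0, 0],
    [0, 0, 0],
    [0, 0, 0]
  ],
  "gripper": [-0.3, -0.3, -0.3, -0.3, 1]
}}

```text
time_s: 26.22
ee_pos: [0.4515, 0.1714, 0.0103]
orientation: [0.184, 0.983, 0.0, 0.0]
contact_force: [-0.6, 0.4, 0.5]
finger_gap: 0.45
gripper_force: 0.0
```

{"fn": "carry_out", "kwargs": {
  "offset": [
    [0, 0, 0],
    [0, 0, 0],
    [0, 0, 0],
    [0, 0, -0.1],
    [0, 0, -0.2]
  ],
  "twist": [
    [0, 0, 0],
    [0, 0, 0],
    [0, 0, 0],
    [0, 0, 0],
    [0, 0, 0]
  ],
  "gripper": [1, 1, 1, 1, 1]
}}

```text
time_s: 26.85
ee_pos: [0.4506, 0.1709, 0.0906]
orientation: [0.184, 0.983, -0.0, -0.0]
contact_force: [0.9, 1.3, -0.9]
finger_gap: 0.361
gripper_force: 59.8
```

Run:
```python
from plan import *
V=lambda z:(.482,.411,z,1.2)
seq([[V(.12)]*5])
```

```text
from [0.4506 0.1709 0.0906] 1.2001
[[0.1443, 0.5878, -0.0736], [0.1443, 0.5878, -0.0736], [0.1443, 0.5878, -0.0736], [0.1443, 0.5878, -0.0736], [0.1443, 0.5878, -0.0736]] [0.0, 0.0, 0.0, 0.0, 0.0]
```

{"fn": "carry_out", "kwargs": {
  "offset": [
    [0.1443, 0.5878, -0.0736],
    [0.1443, 0.5878, -0.0736],
    [0.1443, 0.5878, -0.0736],
    [0.1443, 0.5878, -0.0736],
    [0.1443, 0.5878, -0.0736]
  ],
  "twist": [
    [0, 0, 0],
    [0, 0, 0],
    [0, 0, 0],
    [0, 0, 0],
    [0, 0, 0]
  ],
  "gripper": [1, 1, 1, 1, 1]
}}

```text
time_s: 27.48
ee_pos: [0.4811, 0.4178, 0.1197]
orientation: [0.181, 0.984, 0.002, 0.0]
contact_force: [-0.6, -0.8, -2.3]
finger_gap: 0.354
gripper_force: 60.1
```

{"fn": "carry_out", "kwargs": {
  "offset": [
    [0, 0, 0],
    [0, 0, 0.06],
    [0, 0, 0.12],
    [0, 0, 0.2],
    [0, 0, 0.2]
  ],
  "twist": [
    [0, 0, 0],
    [0, 0, 0],
    [0, 0, 0],
    [0, 0, 0],
    [0, 0, 0]
  ],
  "gripper": [1, 1, 1, 1, 1]
}}

```text
time_s: 28.1
ee_pos: [0.4811, 0.4077, 0.037]
orientation: [0.185, 0.983, -0.003, -0.002]
contact_force: [-0.6, 0.1, -1.6]
finger_gap: 0.357
gripper_force: 60.1
```

Run:
```python
from plan import *
V=lambda z:(.482,.411,z,1.2)
seq([[V(.03),V(.02),V(.015)]])
```

```text
from [0.4811 0.4077 0.037 ] 1.198
[[0.0009, 0.0084, 0.0174], [0.0009, 0.0084, 0.0424], [0.0009, 0.0084, 0.0549]] [-0.0013, -0.0013, -0.0013]
```

{"fn": "carry_out", "kwargs": {
  "offset": [
    [0, 0.004, 0.0174],
    [0, 0.004, 0.0424],
    [0, 0.004, 0.0545],
    [0, 0.004, 0.0545],
    [0, 0.004, 0.0545]
  ],
  "twist": [
    [0, 0, 0],
    [0, 0, 0],
    [0, 0, 0],
    [0, 0, 0],
    [0, 0, 0]
  ],
  "gripper": [1, 1, 1, 1, 1]
}}

```text
time_s: 28.72
ee_pos: [0.4832, 0.4129, 0.0177]
orientation: [0.184, 0.983, 0.0, 0.0]
contact_force: [0.1, 0.3, -2.0]
finger_gap: 0.359
gripper_force: 60.1
```

Still about 3 mm above the floor. Lowering 3.2 mm, then releasing.

{"fn": "carry_out", "kwargs": {
  "offset": [
    [0, 0, 0.004],
    [0, 0, 0.008],
    [0, 0, 0.008],
    [0, 0, 0.008],
    [0, 0, 0.008]
  ],
  "twist": [
    [0, 0, 0],
    [0, 0, 0],
    [0, 0, 0],
    [0, 0, 0],
    [0, 0, 0]
  ],
  "gripper": [1, 1, 1, 1, 1]
}}

```text
time_s: 29.35
ee_pos: [0.4832, 0.4129, 0.0148]
orientation: [0.184, 0.983, 0.0, 0.0]
contact_force: [-2.5, -1.7, 5.7]
finger_gap: 0.358
gripper_force: 60.8
```

{"fn": "carry_out", "kwargs": {
  "offset": [
    [0, 0, 0],
    [0, 0, 0],
    [0, 0, 0],
    [0, 0, -0.08],
    [0, 0, -0.2]
  ],
  "twist": [
    [0, 0, 0],
    [0, 0, 0],
    [0, 0, 0],
    [0, 0, 0],
    [0, 0, 0]
  ],
  "gripper": [-0.15, -0.15, -0.15, -0.15, -0.15]
}}

```text
time_s: 29.98
ee_pos: [0.4821, 0.4119, 0.0935]
orientation: [0.184, 0.983, -0.002, -0.001]
contact_force: [0.2, 0.5, -0.3]
finger_gap: 0.578
gripper_force: 0.0
```

{"fn": "carry_out", "kwargs": {
  "offset": [
    [0, 0, -0.15],
    [0, 0, -0.3],
    [0, 0.3, -0.3],
    [0, 0.5, -0.3],
    [0, 0.5, -0.3]
  ],
  "twist": [
    [0, 0, 0],
    [0, 0, 0],
    [0, 0, 0],
    [0, 0, 0],
    [0, 0, 0]
  ],
  "gripper": [-0.15, -0.15, -0.15, -0.15, -0.15]
}}

```text
time_s: 30.6
ee_pos: [0.5515, 0.5893, 0.2147]
orientation: [0.184, 0.983, 0.0, 0.0]
contact_force: [1.0, 0.6, 0.5]
finger_gap: 0.575
gripper_force: 0.0
```

Run:
```python
from fit import *
f=grab_frame("side");cv2.imwrite("pics/end.png",cv2.resize(f[:,:,::-1],(800,600),interpolation=cv2.INTER_CUBIC))
f=grab_frame("top");cv2.imwrite("pics/endt.png",cv2.resize(f[:,:,::-1],(800,600),interpolation=cv2.INTER_CUBIC))
```

```text
(no output)
```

View pics/end.png

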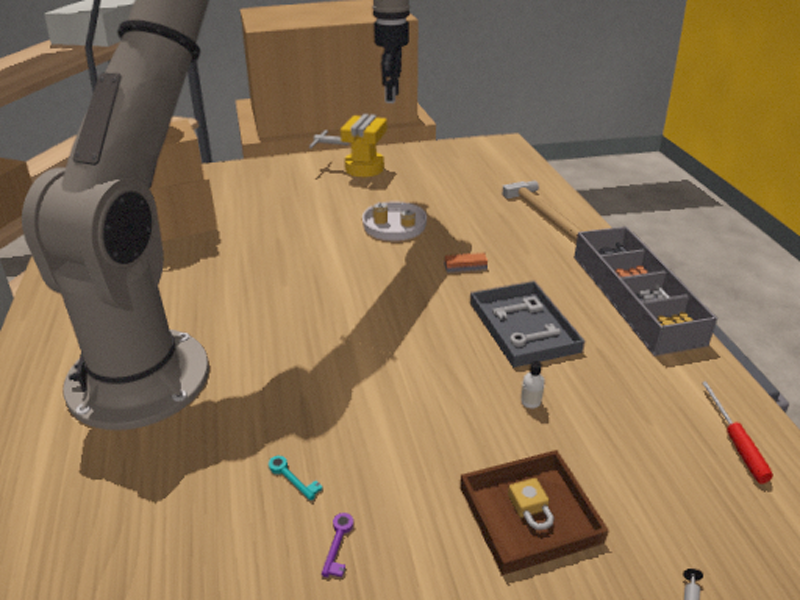

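View pics/endt.png

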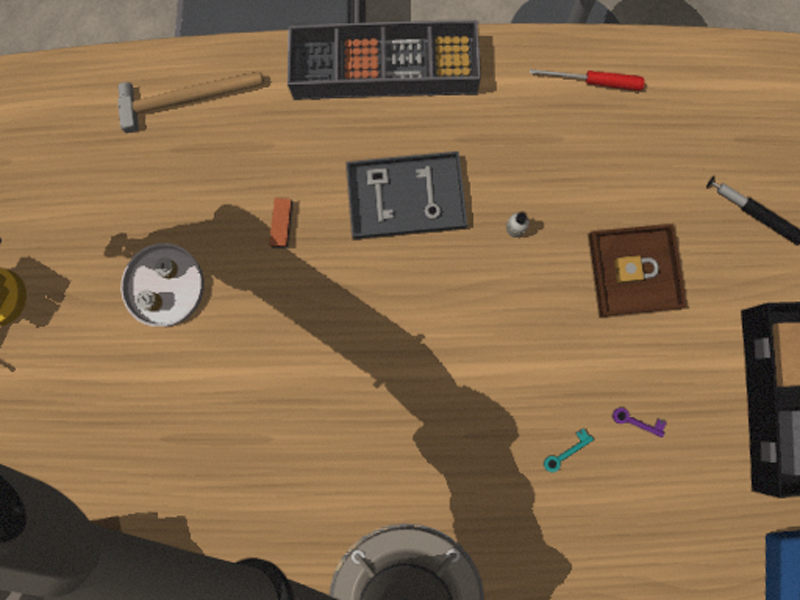

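The keys are flat in the steel tray (top view 380,195 and 430,193). The cylinders stand in the dish (147,300 and 165,268), and the padlock lies flat in the wooden tray (635,268). The bottle, stone and look-alike keys haven't moved.

```bash
python3 -c "
from bench import *
print(job_done())"
```

```text
the job is handed in; nothing more can be done
None
```

I sorted and handed in the job at about 31 s: both keys are in the steel tray, both cylinders stand in the dish, the padlock lies in the wooden tray, and the bottle and stone look unmoved in the final pictures. The hand-in returned no verdict.

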